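# Load the mould block under the leaf spring of its slide

### The job

Load the steel mould block into its slide: with the fingertips on the low step at its rear, press it down hard against the sprung lifter so that it clears the cross bar, and keep pressing while you push it under the leaf spring until it is fully home against the end stop and the lifter has popped up behind it. Only press and push the block, never lift or carry it, then let go of it and leave every other thing on the bench where it is.

Things in the scene. Friction and masses are not known exactly. Their poses are not given: they have to be found in the camera images.
- mould_slide: Fixed dark steel channel, 214 mm long, 71 wide (bolted feet reach 58.5 mm to each side at mid length). Origin: centre of the underside, on the bench; x runs along the channel, from open entry to end stop (away from the robot, within 35 degrees), z up. Channel 47 mm wide, wall tops at z 46, fixed floor at z 30 mm; sprung lifter plate in the floor from x -85 to -15 mm.
- mould_block: Loose steel block, 105 x 44 mm, 0.3-0.6 kg, lying on the lifter. Origin: centre of underside; x points to the end stop. Its rear 35 mm (x -52.5 to -17.5) is a low step, top at z 18 mm; the rest is 26 mm high, with four dark pouring holes (drawn only). A fingertip pressing on the step can push the 8 mm high upright face at x -17.5 mm.
- lifter (a joint): Sprung plate (70 x 45 mm) under the block, in m: 0 = up (top 41 mm above the bench, as at the start), 0.010 = fully down (31 mm; fixed floor 30 mm). Spring force about 8 N up, 15 N down; a fingertip push of about 10 to 12 N holds it and the block down. When the block is home its rear has just passed the plate, which springs up behind it and keeps it in.
- leaf_spring (a joint): Lift of the leaf spring, in rad: 0 = at rest, about 0.15 when riding on a block that is home. Plain steel strip 24 mm wide, sloping down from the cross bar towards the end stop; its tip, at slide x 83 mm, is 50 mm above the bench at rest. Presses on a block with 3 to 6 N; pushing the pressed block along takes about 4 to 12 N.
- stop_face (a point): Middle of the end stop's face, at x 92 mm in the slide's frame, 43 mm above the bench; the stop's top is at 61 mm. The block is fully home when its front touches this face: its origin is then at slide x 39.5 mm (start: -46 to -31 mm) and its pushing face at x 22 mm, 15 mm short of the cross bar.
- bar_underside (a point): Middle of the front lower edge of the cross bar, at slide x 37 mm, 61 mm above the bench. The bar spans the channel, 10 mm thick along it, top at 73 mm (bolts to 77 mm). The block's top is at 67 mm on the raised lifter, 6 mm too high to pass, and at 57 mm when pressed fully down.
- solder_brick: Bystander: pale square soldering brick, 100 x 90 x 30 mm, with a square rim, near the slide. Origin: centre of underside.
- doming_block: Bystander: steel cube, 45 mm, beside the slide. Origin: centre of underside.
- tweezers: Bystander: dark tweezers, 150 mm long, 8 mm high, lying by the slide. Origin: about their middle, on the bench.
- hammer: Bystander: hammer lying at the right of the bench.
- graver: Bystander: hand tool with a handle, lying at the left of the bench.
- flux_jar: Bystander: closed jar, 60 mm across, 70 mm high, at the left of the bench.
- crucible: Bystander: white bowl, 70 mm across, 40 mm high, at the right of the bench.

How it is judged:
On the way, in this order (a step that is already met when the one before it is completed fails the run):
1. the block is pressed down on the lifter, before it has gone under the cross bar (value of joint lifter above 0.006 m and x of mould_block in the frame of mould_slide below -0.012 m), for 0.1 s.
2. the pressed-down block has been slid under the leaf spring and lifts it (value of joint leaf_spring above 0.08 rad and x of mould_block in the frame of mould_slide above 0.01 m), for 0.05 s.
At the end, for the whole second after the job is handed in: The block lies flat (within 0.03 rad) on the channel floor, its front within 2.5 mm of the end stop, the leaf spring riding on its top (lifted over 0.11 rad), the lifter up again behind it (within 2 mm), the block at rest (x of mould_block in the frame of mould_slide between 0.037 and 0.042 m and y of mould_block in the frame of mould_slide between -0.004 and 0.004 m and z of mould_block in the frame of mould_slide below 0.033 m and angle between mould_block's own z axis and vertical below 0.03 rad and value of joint lifter below 0.002 m and value of joint leaf_spring above 0.11 rad and linear speed of mould_block below 0.01 m/s); the robot touches nothing.
It fails at once if the block is lifted or carried (more than 8 mm above its start height, or out of the channel) (z of mould_block in the frame of mould_slide above 0.049 m or y of mould_block in the frame of mould_slide above 0.01 m or y of mould_block in the frame of mould_slide below -0.01 m).
It fails at once if the block is tipped by more than 0.2 rad (angle between mould_block's own z axis and vertical above 0.2 rad).
It fails at once if a bystander is moved by more than 20 mm (distance of any of solder_brick, doming_block, tweezers, hammer, graver, flux_jar, crucible from where it was at the start of the episode above 0.02 m).
It also fails if it takes over 35 s, if anything falls off the work surface, if the arm or the gripper's body presses on something with over 40 N, if the wrist force passes 120 N, or if a joint passes its speed limit or range.

### The arm

A 6-joint arm with a two-finger parallel gripper is mounted at the origin on the work surface. World frame = base frame: x ahead of the robot, y to its left, z up, the work surface at z = 0. Lengths are in m, angles in rad, forces in N, time in s.
With the tool pointing down it reaches from about 0.325 to 0.775 m from the base axis. Payload 5.5 kg.
Tool frame: the origin (TCP) lies at the very end of the fingers, on their centre line; the grasp point (between the pads) lies 19 mm behind it; z points along the fingers, y is the line along which they close (so a half turn about z gives the same grasp; the last joint's range is limited). The gripper opens to 88 mm and grips with 3 to 60 N. Pads are 20 mm wide; open, the fingers measure 115 mm over their backs; the gripper's body (75 mm by 178 mm) begins 61 mm behind the grasp point.
Start: joints at [-1.17, 0.091, 1.231, -0, 1.82, -0.057], TCP at [0.265, -0.538, 0.223] pointing down, gripper open.
Joint ranges: [-2.87, 2.87], [-0.86, 2.18], [0.17, 2.46], [-1.51, 4.65], [0.06, 2.69], [-2.65, 2.65]. Speed limits (rad/s): [2.57, 2.57, 3.01, 3.14, 3.14, 3.14].

### API

Orientations are given as a rotation vector (axis times angle).
In Python, from rig import ctrl gives the robot as it stands.
- The arm moves only by the tool play_rows, never from a script. Its argument "rows" is a list that holds one entry, the list of rows, each a list of 7 numbers: the turn, a rotation vector about the world's x, y, z in units of 6 degrees (1.0 is 6 degrees), then the shift along the world's x, y, z in units of 30 mm (1.0 is 30 mm), then the finger opening in mm, from 0 to 87.8. A call has 1 to 20 rows; each row shifts and turns the commanded pose from where the row before left it; what a row does not reach is not made up. A row lasts 1/8 s, in which the tool goes at most 62.5 mm and 10.7 degrees, less where a joint would pass 70% of its speed; a pose out of reach is approached as far as the arm can. A call is refused whole if a number of a shift passes 1 or a number of a turn 1, either way. A call with a gripper value outside its range is refused whole. The fingers move at their own pace and stop on an object; "squeeze" is the grip in N (left out, the last holds). Time passes only in rows, so rows that do not move let the fingers close. It gives the time, the measured TCP pose, the force, the opening and the grip force at its end, in the units of the state.
- ctrl.observe(): the state, without advancing time (a new reading comes with each control period).
- ctrl.get_image(name): name is "scene" or "top" or "wrist"; returns the picture (480x640x3 uint8, blue, green, red); there is no depth.
- ctrl.camera_info(name): a dict with "K" (3x3 intrinsics, pixels), "dist" ([k1, k2, p1, p2, k3] as OpenCV has them; the pictures are not rectified), "R" (3x3) and "t" (3): a world point X has camera coordinates R X + t; the wrist camera has in their place "T_tool_cam" (4x4, takes a point from camera to tool coordinates, whose origin is the TCP and whose axes are the flange's). Camera axes: x right, y down, z forward; pixel columns grow to the right and rows downward; lengths in m; the calibration is good to about 2 mm. A picture is of the moment at which its call begins: read the wrist's pose just before it. camera_info takes no time and is no camera call.
- ctrl.close_job(): hands the job in; it is judged then, once.
The state is a dict: "t": time; "joint_positions": joint angles; "qvel": joint speeds; "joint_efforts": joint torques, N m; "tool_pos": TCP position; "ee_rot": TCP orientation; "contact_force": force on the tool from outside, world axes, zero at the start; "wrist_torque": the same for the moment, N m; "finger_gap": opening from 0.0 (shut) to 1.0 (fully open); "finger_force": force on a finger pad.
Only numpy, scipy, OpenCV 4.12 (cv2) and the standard library are available. Lean on these libraries where they do the work, as an engineer would, in place of code of your own. Each camera call takes 0.05 s, during which the arm holds its last target. There are 200 camera calls.

## Working session

There is one attempt and no reset: what is moved stays moved. The work goes in short steps, Python scripts to look and compute and a tool call to move; the robot and the scene stay as the last step left them, time stands still between calls to the robot, and variables do not carry over. Pictures are saved under pics/ and viewed, at most 10 in all, crops included, and the job is handed in when it is done.

Besides the shell and the picture viewer there is one more tool, called after "Emit:" as a command line: name --argument value ..., lists and objects as JSON in quotes. play_rows: Moves the arm, as the interface text tells. Its arguments: {"type":"object","properties":{"rows":{"type":"array","items":{"type":"array","items":{"type":"array","items":{"type":"number"}}}},"squeeze":{"type":"number"}},"required":["rows"]}

```bash
mkdir -p pics; ls
python3 - <<'E'
from rig import ctrl
import cv2
s=ctrl.observe()
print(s)
for n in("top","scene"):
    cv2.imwrite(f"pics/{n}0.png",ctrl.get_image(n)); print(n,ctrl.camera_info(n))
print(ctrl.camera_info("wrist"))
E
```

```text
pics
{'t': 0.0, 'joint_positions': array([-1.16968783e+00,  9.18608053e-02,  1.23185458e+00, -3.19747388e-05,
        1.81979034e+00, -5.67119712e-02]), 'qvel': array([ 0.00033651,  0.00066746,  0.00032891,  0.00137651,  0.00093514,
       -0.00085388]), 'joint_efforts': array([ 1.72914722e-03, -4.46452188e+01, -4.06441247e+01,  6.99912175e-02,
        2.94889847e-02, -1.07503577e-04]), 'tool_pos': array([ 0.26506635, -0.53795466,  0.22152339]), 'ee_rot': array([-3.05781419e+00, -7.12440141e-01,  5.62542671e-04]), 'contact_force': array([-0.02886418,  0.76964975, -0.61820268]), 'wrist_torque': array([-0.00100731,  0.05030205,  0.00674901]), 'finger_force': 0.0, 'finger_gap': 0.9983550652576011}
top {'K': array([[490.46555304,   0.        , 318.38481305],
       [  0.        , 490.46555304, 232.69591201],
       [  0.        ,   0.        ,   1.        ]]), 'dist': array([-0.13648658,  0.        ,  0.        ,  0.        ,  0.        ]), 'R': array([[-0.01649893, -0.99942997, -0.02945367],
       [-0.99746571,  0.01849124, -0.06870401],
       [ 0.06920948,  0.02824549, -0.99720221]])
[... 406 characters left out ...]
      [-0.56710728, -0.37458093, -0.73353832]]), 't': array([ 0.32845608, -0.29736598,  1.72827258])}
{'K': array([[350.93920164,   0.        , 326.075578  ],
       [  0.        , 350.93920164, 241.95121679],
       [  0.        ,   0.        ,   1.        ]]), 'dist': array([-0.05608433,  0.        ,  0.        ,  0.        ,  0.        ]), 'T_tool_cam': array([[-4.38628604e-04, -9.52498766e-01, -3.04542128e-01,
         8.50077092e-02],
       [ 9.99999624e-01, -6.45560054e-04,  5.78792553e-04,
        -2.77237856e-05],
       [-7.47899426e-04, -3.04541760e-01,  9.52498691e-01,
        -1.62707617e-01],
       [ 0.00000000e+00,  0.00000000e+00,  0.00000000e+00,
         1.00000000e+00]])}
```

View pics/top0.png

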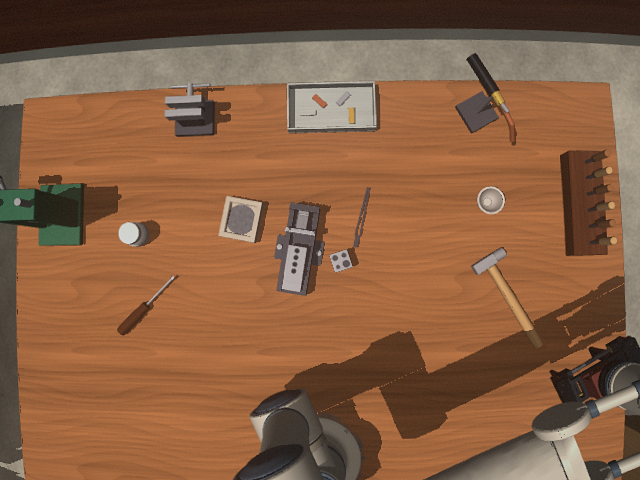

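View pics/scene0.png

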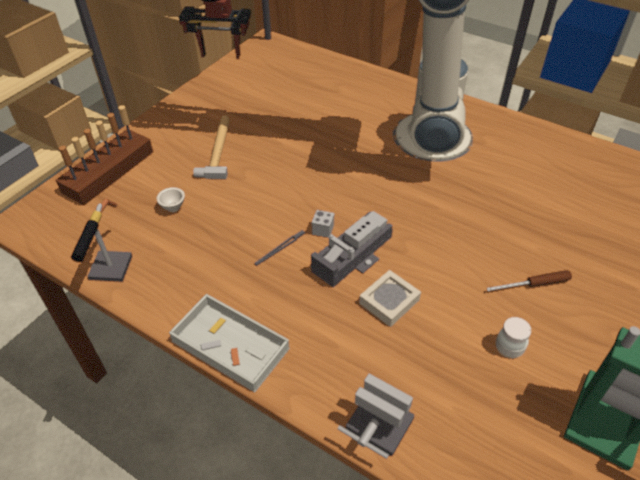

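The top view shows the slide with its entry at about (295,292) and its end stop at about (305,206). The block with its holes is around (295,267), the doming block at (341,260), the tweezers at (362,218) and the brick at (242,219). Next I'll zoom in.

Run:
```python
import cv2
i=cv2.imread("pics/top0.png")[195:305,255:375]
cv2.imwrite("pics/crop0.png",cv2.resize(i,None,fx=5,fy=5,interpolation=cv2.INTER_CUBIC))
```

```text
(no output)
```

View pics/crop0.png

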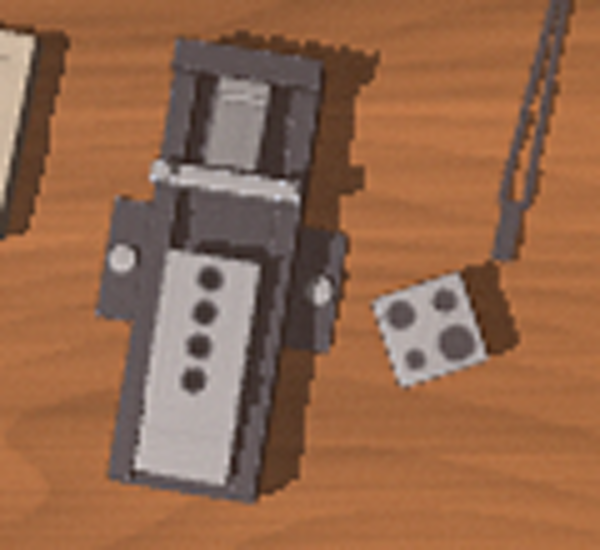

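```bash
cat > h.py <<'E'
from rig import ctrl
import cv2,numpy as np
from scipy.spatial.transform import Rotation as Rn
def cast(info,px,z,s=None):
    """pixels -> world points on plane z"""
    if s is None: R,t=info["R"],info["t"]
    else:
        T=np.eye(4);T[:3,:3]=Rn.from_rotvec(s["ee_rot"]).as_matrix();T[:3,3]=s["tool_pos"]
        W=np.linalg.inv(T@info["T_tool_cam"]);R,t=W[:3,:3],W[:3,3]
    n=cv2.undistortPoints(np.array(px,float).reshape(-1,1,2),info["K"],info["dist"])[:,0]
    d=np.c_[n,np.ones(len(n))]@R; c=-R.T@t
    return c+d*((z-c[2])/d[:,2])[:,None]
E
python3 - <<'E'
from h import *
I=ctrl.camera_info("top")
f=lambda L,z:cast(I,[(255+(a-2)/5,195+(b-2)/5) for a,b in L],z)
g=lambda n,L,z:print(n,f(L,z).round(4).tolist())
e=f([(110,480),(258,500)],.046);st=f([(177,38),(322,62)],.061)
b=f([(168,250),(260,262)],.067);r=f([(133,470),(225,487)],.059);bolt=f([(158,172),(290,190)],.075);feet=f([(122,258),(320,292)],.008)
for n,p in zip("e st b r bolt feet".split(),(e,st,b,r,bolt,feet)):print(n,p.round(4).tolist(),p.mean(0).round(4))
d=st.mean(0)-e.mean(0);a=np.arctan2(d[1],d[0]);print("L",np.linalg.norm(d[:2]),"yaw",np.degrees(a))
for p in (e,st,b,r,bolt,feet):
    q=p[0]-p[1];print(np.degrees(np.arctan2(-q[0],q[1])),np.linalg.norm(q))
u=np.array([np.cos(a),np.sin(a)]);v=np.array([-u[1],u[0]]);o=(e.mean(0)+st.mean(0))[:2]/2
print("o",o)
for p in (b,r,bolt,feet,e,st):print((p.mean(0)[:2]-o)@u,(p.mean(0)[:2]-o)@v)
g("dom",[(370,302),(458,270),(488,352),(405,387)],.045)
g("tw",[(507,258),(550,0)],.008)
g("brick",[(0,235),(38,35)],.03)
E
```

```text
e [[0.422, 0.0885, 0.046], [0.4116, 0.0182, 0.046]] [0.4168 0.0534 0.046 ]
st [[0.6307, 0.0525, 0.061], [0.6178, -0.016, 0.061]] [0.6242 0.0183 0.061 ]
b [[0.53, 0.0575, 0.067], [0.5236, 0.0144, 0.067]] [0.5268 0.0359 0.067 ]
r [[0.4271, 0.0761, 0.059], [0.4186, 0.0329, 0.059]] [0.4229 0.0545 0.059 ]
bolt [[0.5661, 0.061, 0.075], [0.5565, -0.0005, 0.075]] [0.5613 0.0303 0.075 ]
feet [[0.5291, 0.0856, 0.008], [0.5107, -0.0117, 0.008]] [0.5199 0.0369 0.008 ]
L 0.21041600766530297 yaw -9.597459010580696
-8.411714568460049 0.07107008378583225
-10.626138337311732 0.06971986527480087
-8.416107650087332 0.04353130578907213
-11.18004323102038 0.04403462738261532
-8.835941268368165 0.062189496400218744
-10.704388616411094 0.09906596326126574
o [0.52049988 0.03582232]
0.006168535521313074 0.0011698243429289982
-0.09938306950329848 0.0021311919066889216
0.04114468729963375 0.0013099922466873642
-0.0007462672081708148 0.0010127425127197261
-0.10520800383265154 -9.500287914550169e-18
0.10520800383265143 -7.846946845217902e-18
dom [[0.5045, -0.0365, 0.045], [0.519, -0.0786, 0.045], [0.4798, -0.0921, 0.045], [0.4639, -0.0524, 0.045]]
tw [[0.5258, -0.1038, 0.008], [0.653, -0.1279, 0.008]]
brick [[0.5404, 0.1426, 0.03], [0.6378, 0.1233, 0.03]]
```

Emit:
play_rows --rows '[[[0,0,-0.3,0.3,0.98,0,0],[0,0,-0.3,0.3,0.98,0,0],[0,0,-0.3,0.3,0.98,0,0],[0,0,-0.3,0.3,0.98,0,0],[0,0,-0.3,0.3,0.98,0,0],[0,0,-0.3,0.3,0.98,0,0],[0,0,-0.3,0.3,0.98,0,0],[0,0,-0.3,0.3,0.98,0,0],[0,0,-0.3,0.3,0.98,0,0],[0,0,-0.3,0.3,0.98,0,0],[0,0,-0.3,0.3,0.98,0,0],[0,0,-0.3,0.3,0.98,0,0],[0,0,-0.3,0.3,0.98,0,0],[0,0,-0.3,0.3,0.98,0,0],[0,0,-0.3,0.3,0.98,0,0],[0,0,-0.3,0.3,0.98,0,0],[0,0,-0.3,0.3,0.98,0,0],[0,0,-0.3,0.3,0.98,0,0],[0,0,-0.3,0.3,0.98,0,0],[0,0,-0.3,0.3,0.98,0,0]]]' --squeeze 20

```text
t: 2.6
tool_pos: [0.4452, 0.0508, 0.2222]
ee_rot: [3.13, -0.269, -0.001]
contact_force: [0.9, -0.2, 0.5]
finger_gap: 0.001
finger_force: 0.0
```

Run:
```python
from h import *
s=ctrl.observe();print(s["t"],s["tool_pos"],s["joint_positions"].round(3),s["contact_force"])
R=Rn.from_rotvec(s["ee_rot"]).as_matrix();print(R.round(3))
cv2.imwrite("pics/w1.png",ctrl.get_image("wrist"))
```

```text
2.6 [0.44520078 0.05077307 0.22222851] [ 0.038 -0.318  1.61  -0.     1.85   1.78 ] [ 0.87954795 -0.24493223  0.47711948]
[[ 0.985 -0.171 -0.001]
 [-0.171 -0.985 -0.   ]
 [-0.001  0.    -1.   ]]
```

View pics/w1.png

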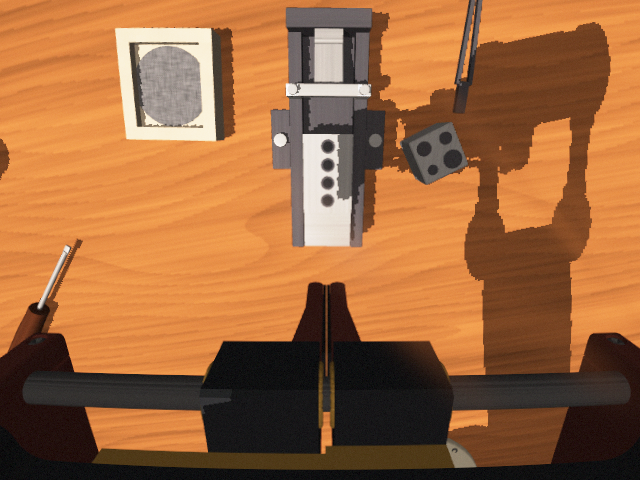

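The wrist view shows the slide nearly parallel to the image columns. The block's rear edge is at row 246 (columns 303–352), its front at row 134 (303–353), and the bolts are at (292,89) and (364,89).

Run:
```python
from h import *
s=ctrl.observe();I=ctrl.camera_info("wrist")
o=np.array([.5195,.0365]);a=np.radians(-9.8);u=np.array([np.cos(a),np.sin(a)]);v=np.array([-u[1],u[0]])
for n,L,z in [("rear",[(303,246),(352,246)],.059),("front",[(303,134),(353,134)],.067),("entry",[(292,246),(362,246)],.046),("stoprear",[(286,10),(372,10)],.061),("bolt",[(292,89),(364,89)],.077),("feet",[(280,140),(376,140)],.01)]:
    p=cast(I,L,z,s)[:,:2];q=(p-o);print(n,p.mean(0).round(4),np.c_[q@u,q@v].round(4).tolist())
q=s["tool_pos"][:2]-o;print("tcp",q@u,q@v)
```

```text
rear [0.4225 0.0568] [[-0.0991, 0.0274], [-0.0991, -0.0205]]
front [0.5261 0.0386] [[0.0062, 0.0249], [0.0062, -0.0186]]
entry [0.4183 0.058 ] [[-0.1034, 0.0395], [-0.1034, -0.0317]]
stoprear [0.6231 0.0211] [[0.1047, 0.0376], [0.1047, -0.0326]]
bolt [0.5613 0.0326] [[0.0418, 0.0326], [0.0418, -0.0261]]
feet [0.5197 0.0395] [[-0.0003, 0.0524], [-0.0003, -0.0465]]
tcp -0.07561956378454711 0.004178154483023732
```

Emit:
play_rows --rows '[[[0,0,0,-0.05,-0.07,-0.7,0],[0,0,0,0,0,-0.7,0],[0,0,0,0,0,-0.7,0],[0,0,0,0,0,-0.7,0],[0,0,0,0,0,-0.7,0],[0,0,0,0,0,-0.7,0],[0,0,0,0,0,-0.7,0],[0,0,0,0,0,-0.2,0],[0,0,0,0,0,0,0]]]'

```text
t: 3.78
tool_pos: [0.4435, 0.0476, 0.0695]
ee_rot: [3.13, -0.268, -0.001]
contact_force: [-0.1, -0.6, 0.1]
finger_gap: 0.007
finger_force: 0.0
```

Run:
```python
from h import *
print(ctrl.observe()["contact_force"])
i=ctrl.get_image("wrist")[150:400,220:430]
cv2.imwrite("pics/w2.png",cv2.resize(i,None,fx=2.4,fy=2.4))
```

```text
[-0.07851504 -0.57974126  0.14192574]
```

View pics/w2.png

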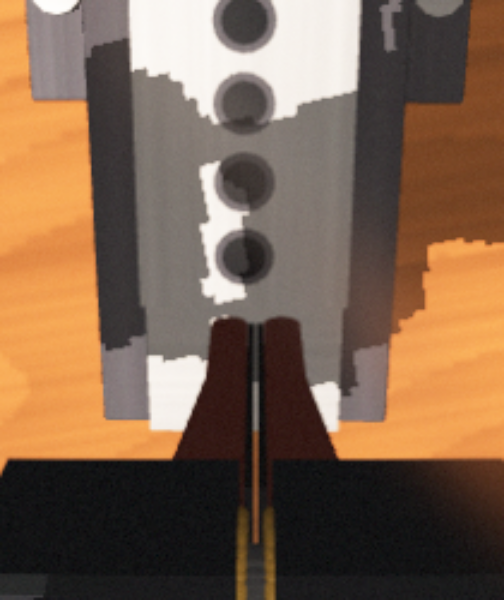

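The fingertips are about 2 mm right of the block's centre, just behind the step's upright face. I'll correct that and press gently.

Emit:
play_rows --rows '[[[0,0,0,0,0.06,-0.1,0],[0,0,0,0,0,-0.1,0],[0,0,0,0,0,-0.1,0],[0,0,0,0,0,-0.1,0],[0,0,0,0,0,-0.1,0],[0,0,0,0,0,0,0]]]'

```text
t: 4.58
tool_pos: [0.4438, 0.0495, 0.0553]
ee_rot: [-3.13, 0.267, -0.001]
contact_force: [-2.2, -0.3, 6.3]
finger_gap: 0.004
finger_force: 3.1
```

Emit:
play_rows --rows '[[[0,0,0,0,0,-0.1,0],[0,0,0,0,0,-0.1,0],[0,0,0,0,0,-0.05,0],[0,0,0,0,0,0,0]]]'

```text
t: 5.08
tool_pos: [0.4442, 0.0495, 0.0492]
ee_rot: [-3.13, 0.268, -0.003]
contact_force: [-4.5, 0.2, 10.9]
finger_gap: 0.0
finger_force: 5.9
```

Emit:
play_rows --rows '[[[0,0,0,0,0,-0.05,0],[0,0,0,0,0,0,0]]]'

```text
t: 5.32
tool_pos: [0.4448, 0.0496, 0.0492]
ee_rot: [-3.13, 0.267, -0.006]
contact_force: [-7.3, -0.7, 18.0]
finger_gap: 0.008
finger_force: 9.0
```

Emit:
play_rows --rows '[[[0,0,0,0.1,-0.017,0,0],[0,0,0,0.15,-0.026,0,0],[0,0,0,0.15,-0.026,0,0],[0,0,0,0.15,-0.026,0,0],[0,0,0,0.15,-0.026,0,0]]]'

```text
t: 5.95
tool_pos: [0.466, 0.0462, 0.0492]
ee_rot: [-3.129, 0.267, -0.006]
contact_force: [-6.3, 0.6, 17.7]
finger_gap: 0.005
finger_force: 8.9
```

Emit:
play_rows --rows '[[[0,0,0,0.15,-0.026,0,0],[0,0,0,0.15,-0.026,0,0],[0,0,0,0.15,-0.026,0,0],[0,0,0,0.15,-0.026,0,0]]]'

```text
t: 6.45
tool_pos: [0.484, 0.0431, 0.0492]
ee_rot: [-3.129, 0.267, -0.006]
contact_force: [-5.9, 1.1, 17.8]
finger_gap: 0.004
finger_force: 8.7
```

Run:
```python
from h import *
i=ctrl.get_image("wrist")[50:400,220:430]
cv2.imwrite("pics/w3.png",cv2.resize(i,None,fx=1.7,fy=1.7))
```

```text
(no output)
```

View pics/w3.png

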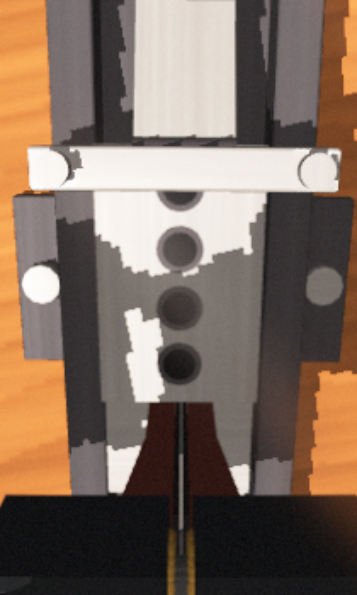

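The fingers are against the step's face and the block's front is passing under the bar, with everything centred.

Emit:
play_rows --rows '[[[0,0,0,0.15,-0.026,0,0],[0,0,0,0.15,-0.026,0,0],[0,0,0,0.15,-0.026,0,0],[0,0,0,0.15,-0.026,0,0],[0,0,0,0.15,-0.026,0,0]]]'

```text
t: 7.12
tool_pos: [0.5059, 0.0392, 0.049]
ee_rot: [-3.129, 0.267, -0.003]
contact_force: [-10.9, 1.0, 20.0]
finger_gap: 0.005
finger_force: 9.8
```

Emit:
play_rows --rows '[[[0,0,0,0.15,-0.026,0,0],[0,0,0,0.15,-0.026,0,0],[0,0,0,0.15,-0.026,0,0],[0,0,0,0.1,-0.017,0,0],[0,0,0,0,0,0,0]]]'

```text
t: 7.75
tool_pos: [0.5218, 0.0365, 0.0489]
ee_rot: [-3.129, 0.267, -0.001]
contact_force: [-9.4, 1.0, 17.6]
finger_gap: 0.005
finger_force: 12.5
```

Emit:
play_rows --rows '[[[0,0,0,0.1,-0.017,0,0],[0,0,0,0.1,-0.017,0,0],[0,0,0,0,0,0,0]]]'

```text
t: 8.12
tool_pos: [0.5281, 0.0354, 0.0483]
ee_rot: [-3.129, 0.267, -0.002]
contact_force: [-5.9, 0.4, 14.8]
finger_gap: 0.002
finger_force: 10.3
```

Emit:
play_rows --rows '[[[0,0,0,0.07,-0.012,0,0],[0,0,0,0.07,-0.012,0,0],[0,0,0,0,0,0,0]]]'

```text
t: 8.5
tool_pos: [0.5293, 0.0351, 0.0483]
ee_rot: [-3.129, 0.266, 0.009]
contact_force: [-19.1, 2.0, 21.5]
finger_gap: 0.004
finger_force: 14.6
```

The block has stopped against the end stop, with the push force up to 19 N. Next I'll unload gently and rise.

Emit:
play_rows --rows '[[[0,0,0,-0.05,0.009,0.04,0],[0,0,0,-0.04,0.007,0.06,0],[0,0,0,0,0,0.05,0],[0,0,0,0,0,0.05,0]]]'

```text
t: 9.0
tool_pos: [0.529, 0.0346, 0.0512]
ee_rot: [3.13, -0.268, -0.001]
contact_force: [0.0, 0.8, -0.5]
finger_gap: 0.002
finger_force: 0.4
```

Emit:
play_rows --rows '[[[0,0,0,-0.05,0,0.05,0],[0,0,0,-0.05,0,0.3,0],[0,0,0,0,0,0.8,0],[0,0,0,0,0,0.8,0],[0,0,0,-0.5,0,0.8,0],[0,0,0,-0.7,0,0.8,0],[0,0,0,-0.7,0,0.3,0],[0,0,0,-0.3,0,0,0],[0,0,0,0,0,0,0]]]'

```text
t: 10.12
tool_pos: [0.4601, 0.0347, 0.1671]
ee_rot: [-3.13, 0.268, -0.001]
contact_force: [0.5, 0.4, -0.2]
finger_gap: 0.004
finger_force: 0.0
```

Run:
```python
from h import *
s=ctrl.observe();print(s["t"],s["tool_pos"])
i=ctrl.get_image("wrist");cv2.imwrite("pics/w4full.png",i)
cv2.imwrite("pics/w4.png",cv2.resize(i[0:300,220:430],None,fx=2,fy=2))
```

```text
10.125 [0.46005861 0.03470214 0.16708294]
```

View pics/w4.png

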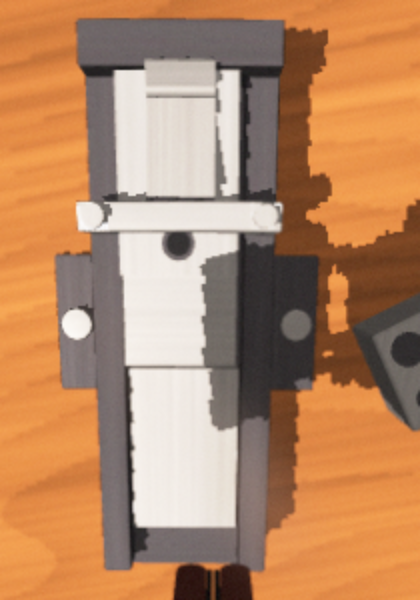

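Run:
```python
from h import *
s=ctrl.observe();I=ctrl.camera_info("wrist")
o=np.array([.5195,.0385]);a=np.radians(-9.8);u=np.array([np.cos(a),np.sin(a)])
for y in (567,527,367,200,70,20):
    print(y,[(z,((cast(I,[(220+185/2,y/2)],z,s)[0,:2]-o)@u).round(4)) for z in (.031,.041,.046,.048,.056,.061,.075)])
i=cv2.imread("pics/w4full.png")
g=cv2.cvtColor(i,cv2.COLOR_BGR2GRAY)
print(g[110:270:2,292].tolist()); print(g[110:270:2,335].tolist())
c=i[95:275,270:350];c=cv2.createCLAHE(6,(4,4)).apply(cv2.cvtColor(c,cv2.COLOR_BGR2GRAY))
t=ctrl.get_image("scene")[205:285,305:400];t=cv2.resize(t,(475,400),interpolation=cv2.INTER_CUBIC)
c=cv2.cvtColor(cv2.resize(c,(178,400)),cv2.COLOR_GRAY2BGR);cv2.imwrite("pics/c5.png",np.hstack([c,t]))
```

```text
567 [(0.031, np.float64(-0.1087)), (0.041, np.float64(-0.1041)), (0.046, np.float64(-0.1019)), (0.048, np.float64(-0.1009)), (0.056, np.float64(-0.0973)), (0.061, np.float64(-0.095)), (0.075, np.float64(-0.0887))]
527 [(0.031, np.float64(-0.0888)), (0.041, np.float64(-0.0849)), (0.046, np.float64(-0.083)), (0.048, np.float64(-0.0822)), (0.056, np.float64(-0.0791)), (0.061, np.float64(-0.0771)), (0.075, np.float64(-0.0717))]
367 [(0.031, np.float64(-0.0161)), (0.041, np.float64(-0.0147)), (0.046, np.float64(-0.0139)), (0.048, np.float64(-0.0136)), (0.056, np.float64(-0.0125)), (0.061, np.float64(-0.0118)), (0.075, np.float64(-0.0097))]
200 [(0.031, np.float64(0.0506)), (0.041, np.float64(0.0498)), (0.046, np.float64(0.0494)), (0.048, np.float64(0.0493)), (0.056, np.float64(0.0486)), (0.061, np.float64(0.0482)), (0.075, np.float64(0.0471))]
70 [(0.031, np.float64(0.0978)), (0.041, np.float64(0.0955)), (0.046, np.float64(0.0943)), (0.048, np.float64(0.0938)), (0.056, np.float64(0.0919)), (0.061, np.float64(0.0907)), (0.075, np.float64(0.0874))]
20 [(0.031, np.float64(0.1152)), (0.041, n
[... 261 characters left out ...]
237, 237, 238, 237, 234, 236, 239, 237, 239, 238, 237, 240, 238, 237, 238, 239, 237, 207, 201, 236, 238, 237, 238, 238, 237, 238, 238, 238, 239, 238, 236, 238, 238, 238, 239, 239, 238, 237, 239, 238, 240, 239, 238, 238, 238, 239, 239, 239, 239, 240, 240, 239, 239, 239, 239, 240, 240, 239, 44, 44, 45]
[231, 233, 221, 166, 229, 228, 230, 228, 142, 108, 107, 108, 108, 109, 110, 111, 111, 109, 105, 110, 105, 107, 108, 105, 111, 111, 109, 109, 111, 107, 110, 108, 104, 113, 107, 106, 96, 89, 110, 110, 110, 110, 109, 113, 109, 111, 112, 114, 116, 116, 116, 115, 193, 229, 228, 226, 227, 224, 225, 226, 222, 225, 225, 225, 225, 224, 224, 224, 224, 223, 225, 226, 228, 227, 225, 227, 228, 119, 116, 113]
```

View pics/c5.png

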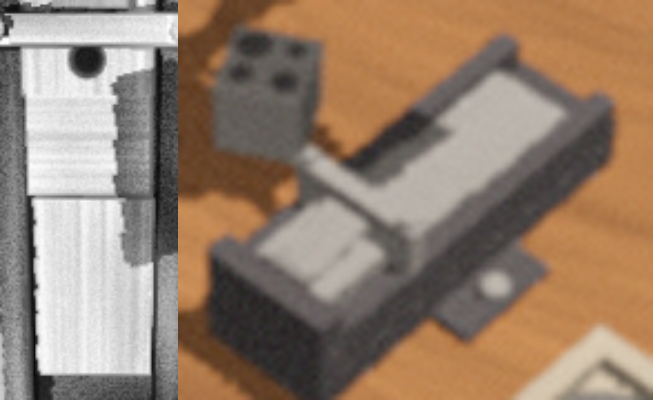

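The block's front is at the stop (about x 92 mm). Its rear is at about −13.6 mm, just past the plate, whose far edge matches the raised height (−85 mm at z 41). The bystanders are unmoved.

```bash
python3 -c "
from rig import ctrl
print(ctrl.close_job())"
```

```text
the job is handed in; nothing more can be done
None
```

The job is handed in: the images show the block home against the end stop, with the lifter up behind it and the gripper clear. The hand-in returned no verdict.

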